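# Show the next glazing job by pointing

### The arm

A 6-joint arm with a two-finger parallel gripper is mounted at the origin on the work surface. World frame = base frame: x ahead of the robot, y to its left, z up, the work surface at z = 0. Lengths are in m, angles in rad, forces in N, time in s.
With the tool pointing down it reaches from about 0.25 to 0.775 m from the base axis. Payload 4 kg.
Tool frame: the origin (TCP) lies midway between the tips of the shut fingers; the grasp point (between the pads) lies 19 mm behind it (robot.grasp_offset is the distance from the TCP to the grasp point, in m); z points along the fingers, y is the direction in which the jaws open and shut (so a half turn about z gives the same grasp; the last joint's range is limited). The gripper opens to 94 mm and grips with 3 to 60 N. Pads are 16 mm wide; open, the fingers measure 119 mm over their backs; the gripper's body (75 mm by 177 mm) begins 78 mm behind the grasp point.
Start: joints at [1.028, 0.087, 1.371, -0, 1.684, -0.103], TCP at [0.234, 0.498, 0.206] pointing down, gripper open.
Joint ranges: [-3.1, 3.1], [-0.76, 2.03], [0.27, 2.55], [-1.08, 4.22], [0.17, 2.65], [-2.57, 2.57]. Speed limits (rad/s): [2.79, 2.79, 3.14, 3.14, 3.14, 3.14].

### API

Orientations are given as [roll, pitch, yaw] about the fixed x, y, z axes, in that order (R = Rz(yaw) Ry(pitch) Rx(roll)).
In Python, from bench import status, viewer, order, robot gives the robot as it stands. The module is installed in compiled form; this text tells all that it offers.
- The arm moves only by the tool move_arm, never from a script. Its argument "targets" is a list of rows, each a list of 3 entries, a list of its own where there are three numbers: the shift along the tool's x, y, z in mm, then the turn, a rotation vector about the tool's x, y, z in degrees, then the opening, from -1 (shut) to 1 (fully open). A call has 1 to 20 rows; each row is the pose to reach, as a shift and turn from the pose commanded when the call began, along the tool's axes at that moment; what a row does not reach only later rows make up. A row lasts 1/8 s, in which the tool goes at most 62.5 mm and 10.7 degrees, less where a joint would pass 70% of its speed; a pose out of reach is approached as far as the arm can. A call with a gripper value outside its range is refused whole. The fingers move at their own pace and stop on an object; the grip force is fixed at half the most. Time passes only in rows, so rows that repeat a pose let the fingers close. It gives the time, the measured TCP pose, the force and the opening at its end, in the units of the state.
- status.get_obs(): the state, without advancing time (a new reading comes with each control period).
- viewer.snapshot(name): name is "scene" or "top" or "wrist"; returns the picture (420x560x3 uint8, red, green, blue); there is no depth.
- viewer.camera_model(name): a dict with "K" (3x3 intrinsics, pixels), "D" ([k1, k2, p1, p2, k3] as OpenCV has them; the pictures are not rectified), "xyz" and "attitude" of the camera in the world; the wrist camera has in their place "T_tool_cam" (4x4, takes a point from camera to tool coordinates, whose origin is the TCP and whose axes are the flange's). Camera axes: x right, y up, looking along -z (the intrinsics and any distortion apply to the point x, -y, -z); pixel columns grow to the right and rows downward; lengths in m; the calibration is good to about 2 mm. A picture is of the moment at which its call begins: read the wrist's pose just before it. camera_model takes no time and is no camera call.
- order.close_job(): hands the job in, once; it reports no verdict.
The state is a dict: "time": time; "joint_positions": joint angles; "qvel": joint speeds; "joint_torque": joint torques, N m; "tool_pos": TCP position; "ee_rot": TCP orientation; "wrist_force": force on the tool from outside, world axes, zero at the start; "wrist_torque": the same for the moment, N m; "width": finger opening in m.
Only numpy, scipy, OpenCV 4.12 (cv2) and the standard library are available. Lean on these libraries where they do the work, as an engineer would, in place of code of your own. Each camera call takes 0.05 s, during which the arm holds its last target. There are 200 camera calls.

### The job

Show the helper the next glazing job by pointing down from above, with the fingertips two or three centimetres over the thing, and staying about two seconds at each: first at the mouth of the vase with the narrow neck, then at the middle of the lid of the broad, squat jar, and last at the middle of the banding wheel's round plate, where you finish still pointing. Touch and move nothing at all, and on the way do not bring the fingertips down over any other pot or jar.

Things in the scene. Friction and masses are not known exactly. Their poses are not given: they have to be found in the camera images.
- vase_mouth (a point): centre of the mouth, at rim height, of the narrow-necked vase: bare terracotta, 190 mm tall, belly 88 mm across, neck about 26 mm and lip 38 mm across; it stands on the ware board, a square plywood board 270 x 270 x 15 mm, with three other terracotta pots in a two-by-two group about 130 mm apart. Which pot stands in which place varies. z up
- widevase_mouth (a point): centre of the mouth, at rim height, of the wide-mouthed vase (not the one to point at): terracotta, 175 mm tall, up to 82 mm across, mouth 82 mm across, on the ware board. z up
- bowl_mouth (a point): centre of the mouth, at rim height, of a terracotta bowl 60 mm tall and 110 mm across, on the ware board (not to be pointed at). z up
- mug_mouth (a point): centre of the mouth, at rim height, of a terracotta mug 90 mm tall and 74 mm across with a side handle, on the ware board (not to be pointed at). z up
- squatjar_top (a point): centre of the top of the lid of the broad, squat jar: white plastic with a paper label, 75 mm tall, lid 84 mm across; it stands on the table in a rough row with two other white jars, one behind the other as seen from the robot, between the ware board and the banding wheel; the order in the row varies. z up
- slimjar_top (a point): centre of the top of the lid of the tall slim white jar (not to be pointed at), 115 mm tall, 54 mm across. z up
- smalljar_top (a point): centre of the top of the lid of the small white jar (not to be pointed at), 58 mm tall, 54 mm across. z up
- wheel_center (a point): centre of the upper face of the banding wheel's plate: a bare aluminium disc 200 mm across with turned rings, empty, its top 117 mm above the table on a dark steel foot 150 mm across; the plate turns freely. It stands to the robot's right. z up
There are look-alikes about, which are no part of the job. What is shaped like the part that bears squatjar_top but red is not meant.

How it is judged:
By the outcome, as a careful person would: the job done as asked, in the order asked, and still so for the second after the job is handed in, with the robot touching nothing.
It also fails if it takes over 54 s, if anything falls off the work surface, if the arm or the gripper's body presses on something with over 40 N, if the wrist force passes 120 N, or if a joint passes its speed limit or range.

## Working session

There is one attempt and no reset: what is moved stays moved. The work goes in short steps, Python scripts to look and compute and a tool call to move; the robot and the scene stay as the last step left them, time stands still between calls to the robot, and variables do not carry over. Pictures are saved under pics/ and viewed, about 8 in all and at most 12, crops included, and the job is handed in when it is done.

Besides the shell and the picture viewer there is one more tool, called after ">>>" by a JSON object that holds its "method" and its "body". move_arm: Moves the arm, as the interface text tells. Its arguments: {"type":"object","properties":{"targets":{"type":"array"}},"required":["targets"]}

```bash
mkdir -p pics; cat > h.py <<'E'
import numpy as np, cv2
from scipy.spatial.transform import Rotation as R
from bench import status, viewer, order, robot
def rot(a):
    a=np.array(a,float); return a if a.shape==(3,3) else R.from_euler('xyz',a).as_matrix()
def cam(name,obs=None):
    m=viewer.camera_model(name); K=np.array(m["K"]);D=np.array(m["D"],float)
    if "xyz" in m: return K,D,np.array(m["xyz"]),rot(m["attitude"])
    T=np.array(m["T_tool_cam"]); Rt=rot(obs["ee_rot"]); return K,D,Rt@T[:3,3]+np.array(obs["tool_pos"]),Rt@T[:3,:3]
def ray(c,uv):
    K,D,p,Rc=c; n=cv2.undistortPoints(np.array([[uv]],float),K,D)[0,0]
    d=Rc@np.array([n[0],-n[1],-1]); return p,d
def onz(c,uv,z):
    p,d=ray(c,uv); return p+d*(z-p[2])/d[2]
def proj(c,P):
    K,D,p,Rc=c; q=Rc.T@(np.array(P,float)-p); return cv2.projectPoints(np.array([[q[0],-q[1],-q[2]]]),np.zeros(3),np.zeros(3),K,D)[0][0,0]
E
python3 - <<'E'
from h import *
o=status.get_obs(); print({k:np.round(v,3).tolist() for k,v in o.items()})
for n in("scene","top","wrist"):
    im=viewer.snapshot(n); cv2.imwrite(f"pics/{n}0.png",im[...,::-1]); print(n,viewer.camera_model(n))
E
```

```text
{'time': 0.0, 'joint_positions': [1.028, 0.088, 1.372, -0.0, 1.684, -0.103], 'qvel': [-0.001, 0.0, 0.001, 0.001, -0.002, 0.001], 'joint_torque': [0.001, -34.018, -30.243, 0.072, 0.033, -0.0], 'tool_pos': [0.234, 0.497, 0.204], 'ee_rot': [-3.139, -0.0, 2.702], 'wrist_force': [0.099, -0.336, -0.259], 'wrist_torque': [0.006, -0.032, -0.015], 'width': 0.094}
scene {'K': array([[537.63495711,   0.        , 286.67055807],
       [  0.        , 537.63495711, 219.63608542],
       [  0.        ,   0.        ,   1.        ]]), 'D': array([-0.02235486,  0.        ,  0.        ,  0.        ,  0.        ]), 'xyz': array([ 1.38601463, -0.00421515,  0.97248541]), 'attitude': array([ 0.74338464, -0.01537828,  1.58336498])}
top {'K': array([[436.36945974,   0.        , 276.42385497],
       [  0.        , 436.36945974, 215.50329786],
       [  0.        ,   0.        ,   1.        ]]), 'D': array([-0.12553208,  0.        ,  0.        ,  0.        ,  0.        ]), 'xyz': array([ 0.53053994, -0.00135962,  1.1743981 ]), 'attitude': array([ 0.10174555, -0.02167755, -1.55115785])}
wrist {'K': array([[340.49937661,   0.        , 274.6356261 ],
       [  0.        , 340.49937661, 201.64258808],
       [  0.        ,   0.        ,   1.        ]]), 'D': array([-0.04554565,  0.        ,  0.        ,  0.        ,  0.        ]), 'T_tool_cam': array([[-5.54072151e-04,  9.60253822e-01,  2.79127731e-01,
         7.98357031e-02],
       [ 9.99999678e-01,  6.93917333e-04, -4.02198656e-04,
        -1.35130098e-03],
       [-5.79904367e-04,  2.79127418e-01, -9.60253898e-01,
        -1.79641346e-01],
       [ 0.00000000e+00,  0.00000000e+00,  0.00000000e+00,
         1.00000000e+00]])}
```

View pics/top0.png

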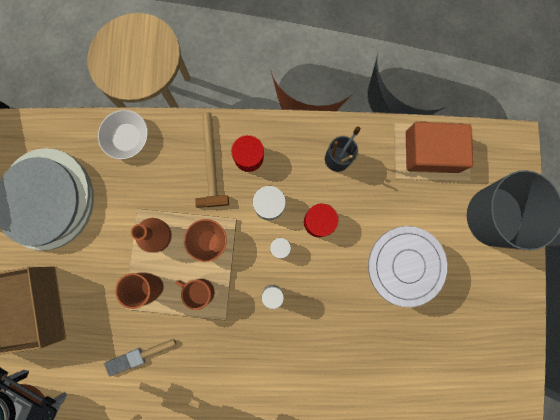

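View pics/scene0.png

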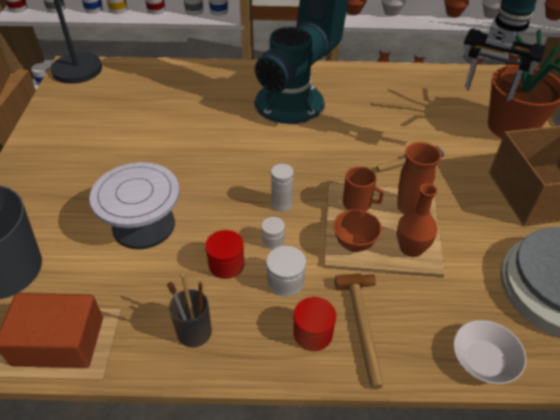

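The top view shows the narrow vase at about (140,232), the squat jar's lid at (269,202), the slim and small jars at (272,297) and (280,248), and the wheel plate at (408,266). In the scene view the vase lip is at about (427,190), the squat lid at (286,258) and the plate at (136,188). I'll refine these next.

```bash
python3 - <<'E'
from h import *
t=cv2.imread("pics/top0.png"); s=cv2.imread("pics/scene0.png"); ct=cam("top"); cs=cam("scene")
def blob(im,box,lo,hi):
    x0,y0,x1,y1=box; h=cv2.cvtColor(im[y0:y1,x0:x1],cv2.COLOR_BGR2HSV); m=cv2.inRange(h,lo,hi)
    c=max(cv2.findContours(m,0,1)[0],key=cv2.contourArea); c=cv2.convexHull(c); e=cv2.fitEllipse(c)
    return np.array(e[0])+[x0,y0],np.round(e[1],1)
for n,im,c,box,z,lo,hi in [
 ("lid top",t,ct,(245,178,292,228),.075,(0,0,190),(180,50,255)),
 ("lid scene",s,cs,(258,240,315,300),.075,(0,0,190),(180,50,255)),
 ("small top",t,ct,(265,234,296,262),.058,(0,0,190),(180,50,255)),
 ("slim top",t,ct,(255,282,290,312),.115,(0,0,190),(180,50,255)),
 ("wheel top",t,ct,(355,215,460,315),.117,(0,0,120),(180,55,255)),
 ("wheel scene",s,cs,(80,155,190,222),.117,(0,0,110),(180,55,255))]:
    uv,ax=blob(im,box,lo,hi); print(n,uv.round(1),ax,onz(c,uv,z).round(4))
a=cv2.resize(t[210:315,110:245],None,fx=4,fy=4,interpolation=cv2.INTER_CUBIC)[:, :540]
b=cv2.resize(s[175:265,390:450],None,fx=4.67,fy=4.67,interpolation=cv2.INTER_CUBIC)[:420]
cv2.imwrite("pics/crop.png",np.hstack([a,b][:2]) if a.shape[0]==b.shape[0] else np.hstack([a[:b.shape[0]],b]))
for uv in[(138,232)]: print(onz(ct,uv,.205))
print(onz(cs,(427,190),.205))
E
```

```text
lid top [268.6 201.5] [31.6 31.9] [ 0.6786 -0.0023  0.075 ]Traceback (most recent call last):
  File "<stdin>", line 14, in <module>
  File "<stdin>", line 5, in blob
ValueError: max() iterable argument is empty
```

```bash
python3 - <<'E'
from h import *
t=cv2.imread("pics/top0.png"); s=cv2.imread("pics/scene0.png"); ct=cam("top"); cs=cam("scene")
print(cv2.cvtColor(s,cv2.COLOR_BGR2HSV)[[258,185],[286,120]])
def blob(im,box,lo,hi):
    x0,y0,x1,y1=box; h=cv2.cvtColor(im[y0:y1,x0:x1],cv2.COLOR_BGR2HSV); m=cv2.inRange(h,lo,hi)
    c=max(cv2.findContours(m,0,1)[0],key=cv2.contourArea); c=cv2.convexHull(c); e=cv2.fitEllipse(c)
    return np.array(e[0])+[x0,y0],np.round(e[1],1)
for n,im,c,box,z,lo,hi in [
 ("small top",t,ct,(265,234,296,262),.058,(0,0,190),(180,50,255)),
 ("slim top",t,ct,(255,282,290,312),.115,(0,0,190),(180,50,255)),
 ("wheel top",t,ct,(355,215,460,315),.117,(0,0,120),(180,55,255)),
 ("wheel scene",s,cs,(80,155,190,222),.117,(0,0,110),(180,55,255))]:
  try:
    uv,ax=blob(im,box,lo,hi); print(n,uv.round(1),ax,onz(c,uv,z).round(4))
  except Exception as e: print(n,e)
a=cv2.resize(t[210:315,110:245],None,fx=4,fy=4,interpolation=cv2.INTER_CUBIC)
b=cv2.resize(s[175:280,390:450],None,fx=4,fy=4,interpolation=cv2.INTER_CUBIC)
cv2.imwrite("pics/crop.png",np.hstack([a,b]))
print(onz(ct,(138,232),.205),onz(cs,(427,190),.205),onz(cs,(286,258),.075))
E
```

```text
[[ 13  17 182]
 [143  14 151]]
small top [279.9 247.6] [19.6 19.8] [ 0.5629 -0.0337  0.058 ]
slim top [272.1 297.7] [20.9 21. ] [ 0.4403 -0.0157  0.115 ]
wheel top [407.4 266.2] [79.1 81.2] [ 0.5208 -0.3464  0.117 ]
wheel scene [134.4 193.9] [62.7 91. ] [ 0.5297 -0.3447  0.117 ]
[0.58603772 0.28876063 0.205     ] [0.58971793 0.28645224 0.205     ] [ 0.6716798  -0.00081736  0.075     ]
```

View pics/crop.png

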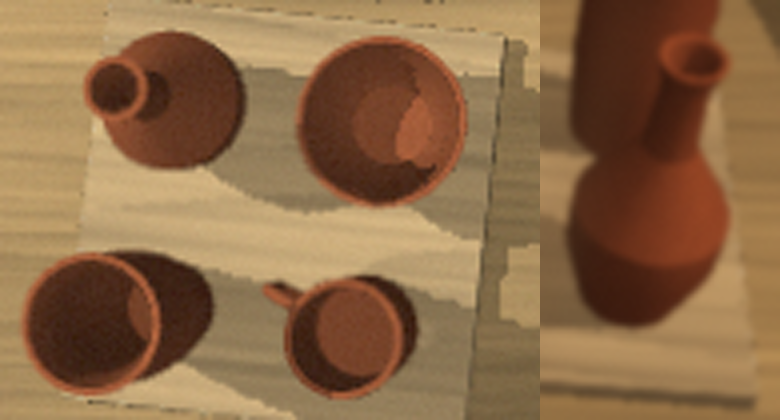

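The crops put the vase mouth at top (138.6,231.8) and scene (428.1,189.4). The other three pots are the bowl, the wide vase and the mug.

```bash
cat >> h.py <<'E'
def tri(a,b):
    (p,d),(q,e)=a,b; A=np.array([d,-e]).T; s=np.linalg.lstsq(A,q-p,rcond=None)[0]; P,Q=p+d*s[0],q+e*s[1]; return (P+Q)/2,np.linalg.norm(P-Q)
def need(W):
    o=status.get_obs(); return (rot(o["ee_rot"]).T@(np.array(W)-o["tool_pos"])*1000).round(1)
E
python3 - <<'E'
from h import *
s=cv2.imread("pics/scene0.png"); ct=cam("top"); cs=cam("scene")
a,b=(138.6,231.8),(428.1,189.4)
print(onz(ct,a,.205),onz(cs,b,.205),tri(ray(ct,a),ray(cs,b)))
print("lid",tri(ray(ct,(268.6,201.5)),ray(cs,(286.3,258))),"wheel",tri(ray(ct,(407.4,266.2)),ray(cs,(136,190))))
print("widevase",onz(ct,(110+91/4,210+323/4),.19),"cup",onz(ct,(342,150),.1),tri(ray(ct,(357,129)),ray(cs,(184,279))))
V=[.588,.288]
print(need(V+[.34]),need(V+[.23]))
E
```

```text
[0.58651897 0.28741284 0.205     ] [0.58787276 0.28903233 0.205     ] (array([0.58667007, 0.28866681, 0.20366402]), np.float64(0.001645175040436023))
lid (array([ 0.6775867 , -0.00130495,  0.08244934]), np.float64(0.0021850671993189283)) wheel (array([ 0.52079353, -0.34361378,  0.12086152]), np.float64(0.002729246111845591))
widevase [0.45402862 0.29960131 0.19      ] cup [ 0.81136173 -0.18559617  0.1       ] (array([ 0.83132702, -0.18942705,  0.21343751]), np.float64(0.02260858952195959))
[-409.4  -38.9 -135.4] [-409.5  -38.7  -25.4]
```

>>> {"method": "move_arm", "body": {"targets": [[[0,0,-30],[0,0,0],-1],[[0,0,-70],[0,0,0],-1],[[0,0,-110],[0,0,0],-1],[[-15,-1,-135],[0,0,0],-1],[[-45,-4,-135],[0,0,0],-1],[[-80,-8,-135],[0,0,0],-1],[[-115,-11,-135],[0,0,0],-1],[[-150,-14,-135],[0,0,0],-1],[[-185,-18,-135],[0,0,0],-1],[[-220,-21,-135],[0,0,0],-1],[[-255,-24,-135],[0,0,0],-1],[[-290,-28,-135],[0,0,0],-1],[[-325,-31,-135],[0,0,0],-1],[[-355,-34,-135],[0,0,0],-1],[[-380,-36,-135],[0,0,0],-1],[[-400,-38,-135],[0,0,0],-1],[[-408,-39,-135],[0,0,0],-1],[[-408,-39,-135],[0,0,0],-1],[[-408,-39,-135],[0,0,0],-1],[[-408,-39,-135],[0,0,0],-1]]}}

```text
time: 2.65
tool_pos: [0.5861, 0.2893, 0.341]
ee_rot: [3.141, 0.0, 2.703]
wrist_force: [-0.3, -0.1, -0.5]
width: 0.0004
```

```bash
python3 - <<'E'
from h import *
o=status.get_obs(); im=viewer.snapshot("wrist"); cv2.imwrite("pics/w1.png",im[...,::-1]); c=cam("wrist",o)
print(proj(c,[.587,.2885,.205]),need([.587,.2885,.23]))
E
```

```text
[275.47066099 190.77381182] [ -1.   -0.4 111. ]
```

View pics/w1.png

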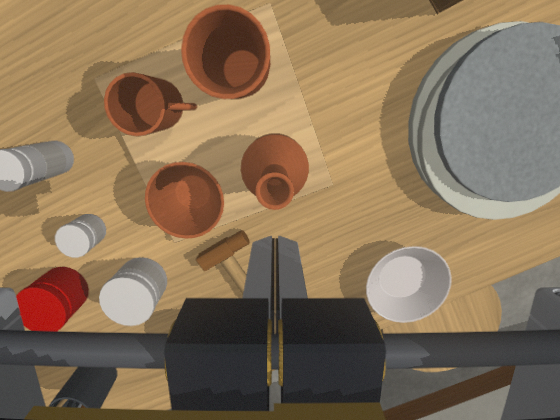

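The wrist view shows the vase mouth at (275,190), which matches the predicted (275,191). I'll go down and hold there.

>>> {"method": "move_arm", "body": {"targets": [[[0,0,20],[0,0,0],-1],[[-1,0,45],[0,0,0],-1],[[-1,0,70],[0,0,0],-1],[[-1,0,90],[0,0,0],-1],[[-1,0,105],[0,0,0],-1],[[-1,0,111],[0,0,0],-1],[[-1,0,111],[0,0,0],-1],[[-1,0,111],[0,0,0],-1],[[-1,0,111],[0,0,0],-1],[[-1,0,111],[0,0,0],-1],[[-1,0,111],[0,0,0],-1],[[-1,0,111],[0,0,0],-1],[[-1,0,111],[0,0,0],-1],[[-1,0,111],[0,0,0],-1],[[-1,0,111],[0,0,0],-1],[[-1,0,111],[0,0,0],-1],[[-1,0,111],[0,0,0],-1],[[-1,0,111],[0,0,0],-1],[[-1,0,111],[0,0,0],-1],[[-1,0,111],[0,0,0],-1]]}}

```text
time: 5.2
tool_pos: [0.5877, 0.2883, 0.2295]
ee_rot: [3.142, 0.0, 2.702]
wrist_force: [-0.3, -0.0, 0.2]
width: 0.0003
```

```bash
python3 - <<'E'
from h import *
print(need([.587,.2885,.23]),need([.5867,.2885,.341]),need([.678,-.002,.341]),need([.678,-.002,.10]))
E
```

```text
[ 0.7 -0.1 -0.5] [   1.    -0.2 -111.5] [-205.3 -224.2 -111.5] [-205.3 -224.2  129.5]
```

I'll hold a little longer to make the full two seconds, then lift and travel across to the squat jar.

>>> {"method": "move_arm", "body": {"targets": [[[0,0,0],[0,0,0],-1],[[0,0,0],[0,0,0],-1],[[0,0,0],[0,0,0],-1],[[0,0,0],[0,0,0],-1],[[0,0,-20],[0,0,0],-1],[[0,0,-50],[0,0,0],-1],[[0,0,-80],[0,0,0],-1],[[0,0,-105],[0,0,0],-1],[[-8,-9,-111],[0,0,0],-1],[[-26,-28,-111],[0,0,0],-1],[[-48,-52,-111],[0,0,0],-1],[[-70,-76,-111],[0,0,0],-1],[[-92,-101,-111],[0,0,0],-1],[[-114,-125,-111],[0,0,0],-1],[[-136,-149,-111],[0,0,0],-1],[[-158,-173,-111],[0,0,0],-1],[[-180,-197,-111],[0,0,0],-1],[[-197,-215,-111],[0,0,0],-1],[[-205,-224,-111],[0,0,0],-1],[[-205,-224,-111],[0,0,0],-1]]}}

```text
time: 7.7
tool_pos: [0.6778, -0.0023, 0.3399]
ee_rot: [3.142, -0.001, 2.701]
wrist_force: [0.2, -0.2, -0.0]
width: 0.0006
```

```bash
python3 - <<'E'
from h import *
o=status.get_obs(); im=viewer.snapshot("wrist"); cv2.imwrite("pics/w2.png",im[...,::-1]); c=cam("wrist",o)
print(o["tool_pos"],proj(c,[.678,-.002,.075]),need([.678,-.002,.10]))
E
```

```text
[ 0.67784166 -0.00228117  0.33993999] [275.73159299 165.91307756] [ -0.6  -0.5 240.3]
```

View pics/w2.png

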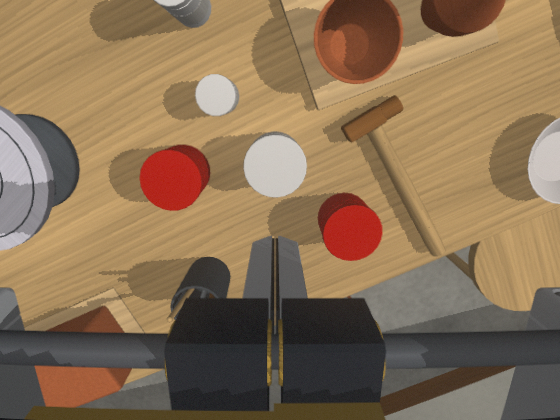

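The lid is centred at (275,166), as predicted, and the brush cup is well clear of the gripper's body. Descending now.

>>> {"method": "move_arm", "body": {"targets": [[[0,0,20],[0,0,0],-1],[[0,0,60],[0,0,0],-1],[[0,0,100],[0,0,0],-1],[[0,0,140],[0,0,0],-1],[[0,0,180],[0,0,0],-1],[[0,0,210],[0,0,0],-1],[[0,0,230],[0,0,0],-1],[[0,0,239],[0,0,0],-1],[[0,0,239],[0,0,0],-1],[[0,0,239],[0,0,0],-1],[[0,0,239],[0,0,0],-1],[[0,0,239],[0,0,0],-1],[[0,0,239],[0,0,0],-1],[[0,0,239],[0,0,0],-1],[[0,0,239],[0,0,0],-1],[[0,0,239],[0,0,0],-1],[[0,0,239],[0,0,0],-1],[[0,0,239],[0,0,0],-1],[[0,0,239],[0,0,0],-1],[[0,0,239],[0,0,0],-1]]}}

```text
time: 10.25
tool_pos: [0.6778, -0.0017, 0.1015]
ee_rot: [3.141, -0.0, 2.702]
wrist_force: [0.5, 0.3, -0.1]
width: 0.0003
```

```bash
python3 - <<'E'
from h import *
print(need([.678,-.002,.10]),need([.521,-.345,.26]))
E
```

```text
[-0.3 -0.2  1.5] [  -4.3 -377.4 -158.6]
```

>>> {"method": "move_arm", "body": {"targets": [[[0,0,0],[0,0,0],-1],[[0,0,0],[0,0,0],-1],[[0,0,0],[0,0,0],-1],[[0,0,0],[0,0,0],-1],[[0,0,0],[0,0,0],-1],[[0,0,0],[0,0,0],-1],[[0,0,-20],[0,0,0],-1],[[0,0,-60],[0,0,0],-1],[[0,0,-100],[0,0,0],-1],[[0,0,-140],[0,0,0],-1],[[0,0,-175],[0,0,0],-1],[[0,-10,-195],[0,0,0],-1],[[0,-35,-200],[0,0,0],-1],[[-1,-70,-200],[0,0,0],-1],[[-1,-105,-200],[0,0,0],-1],[[-2,-140,-200],[0,0,0],-1],[[-2,-175,-200],[0,0,0],-1],[[-2,-205,-200],[0,0,0],-1],[[-3,-225,-200],[0,0,0],-1],[[-3,-235,-200],[0,0,0],-1]]}}

```text
time: 12.75
tool_pos: [0.5796, -0.2169, 0.3012]
ee_rot: [3.141, -0.001, 2.7]
wrist_force: [-1.0, 0.9, 0.1]
width: 0.0009
```

>>> {"method": "move_arm", "body": {"targets": [[[0,-15,0],[0,0,0],-1],[[0,-40,0],[0,0,0],-1],[[-1,-70,0],[0,0,0],-1],[[-1,-100,0],[0,0,0],-1],[[-1,-125,0],[0,0,0],-1],[[-1,-138,0],[0,0,0],-1],[[-1,-142,0],[0,0,0],-1],[[-1,-142,0],[0,0,0],-1],[[-1,-142,0],[0,0,0],-1]]}}

```text
time: 13.88
tool_pos: [0.5213, -0.3438, 0.3015]
ee_rot: [3.141, 0.0, 2.703]
wrist_force: [0.0, -0.1, -0.4]
width: 0.0002
```

```bash
python3 - <<'E'
from h import *
o=status.get_obs(); im=viewer.snapshot("wrist"); cv2.imwrite("pics/w3.png",im[...,::-1]); c=cam("wrist",o)
print(o["tool_pos"],proj(c,[.521,-.345,.117]),need([.521,-.345,.142]))
E
```

```text
[ 0.52133088 -0.34376893  0.30153987] [274.51154087 178.94899442] [ -0.2  -1.3 159.6]
```

View pics/w3.png

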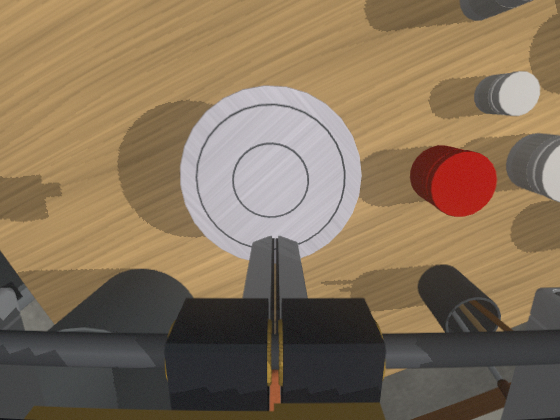

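The plate's inner ring is centred at (270.5,180) against a predicted (274.5,179). I'll nudge the target about 3 mm that way, and check the bucket's clearance first.

```bash
python3 - <<'E'
from h import *
o=status.get_obs(); c=cam("wrist",o); ct=cam("top")
h=cv2.cvtColor(cv2.imread("pics/w3.png"),cv2.COLOR_BGR2HSV)[60:235,140:370]
m=cv2.morphologyEx(cv2.inRange(h,(110,0,120),(180,60,255)),cv2.MORPH_CLOSE,np.ones((7,7)))
k=max(cv2.findContours(m,0,1)[0],key=cv2.contourArea)
print(cv2.minEnclosingCircle(k)); 
print("ring",onz(c,(270.5,180),.117),need(list(onz(c,(270.5,180),.117)[:2])+[.142]))
for z in(.15,.25,.3): print(z,onz(ct,(469,215),z),onz(ct,(490,180),z))
E
```

```text
((130.0509490966797, 115.22393035888672), 90.60140991210938)
ring [ 0.52019781 -0.34948587  0.117     ] [ -1.4  -5.7 159.6]
0.15 [ 0.64710692 -0.49275178  0.15      ] [ 0.73603127 -0.55153528  0.15      ]
0.25 [ 0.63572785 -0.44478291  0.25      ] [ 0.71597155 -0.49782807  0.25      ]
0.3 [ 0.63003831 -0.42079848  0.3       ] [ 0.7059417  -0.47097446  0.3       ]
```

>>> {"method": "move_arm", "body": {"targets": [[[-1,-4,20],[0,0,0],-1],[[-1,-4,50],[0,0,0],-1],[[-1,-4,80],[0,0,0],-1],[[-1,-4,110],[0,0,0],-1],[[-1,-4,135],[0,0,0],-1],[[-1,-4,150],[0,0,0],-1],[[-1,-4,158],[0,0,0],-1],[[-1,-4,158],[0,0,0],-1],[[-1,-4,158],[0,0,0],-1],[[-1,-4,158],[0,0,0],-1],[[-1,-4,158],[0,0,0],-1],[[-1,-4,158],[0,0,0],-1],[[-1,-4,158],[0,0,0],-1],[[-1,-4,158],[0,0,0],-1],[[-1,-4,158],[0,0,0],-1],[[-1,-4,158],[0,0,0],-1],[[-1,-4,158],[0,0,0],-1],[[-1,-4,158],[0,0,0],-1],[[-1,-4,158],[0,0,0],-1],[[-1,-4,158],[0,0,0],-1]]}}

```text
time: 16.42
tool_pos: [0.5201, -0.3486, 0.1435]
ee_rot: [3.141, 0.0, 2.702]
wrist_force: [0.5, -0.4, -0.7]
width: 0.0003
```

>>> {"method": "move_arm", "body": {"targets": [[[0,0,0],[0,0,0],-1],[[0,0,0],[0,0,0],-1],[[0,0,0],[0,0,0],-1],[[0,0,0],[0,0,0],-1],[[0,0,0],[0,0,0],-1],[[0,0,0],[0,0,0],-1]]}}

```text
time: 17.18
tool_pos: [0.5201, -0.3486, 0.1435]
ee_rot: [3.141, 0.0, 2.702]
wrist_force: [-0.1, 0.4, 1.0]
width: 0.0006
```

```bash
python3 - <<'E'
from h import *
im=viewer.snapshot("scene"); cv2.imwrite("pics/s4.png",im[...,::-1]); o=status.get_obs(); print(o["tool_pos"],o["wrist_force"],o["time"])
E
```

```text
[ 0.52010842 -0.34855897  0.14346271] [-0.63939339  0.16519367 -0.61386907] 17.225
```

View pics/s4.png

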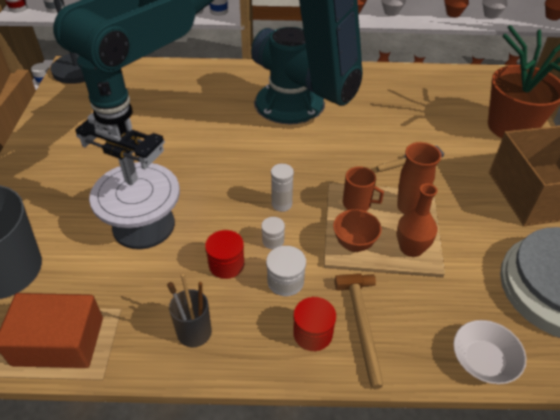

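The fingertips are over the plate centre at about (132,182), just above (136,190). Every pot and jar stands at the same pixels as before. Handing in.

```bash
python3 -c "
from bench import order; print(order.close_job())"
```

```text
the job is handed in; nothing more can be done
None
```

The arm pointed with shut fingers at the narrow-necked vase's mouth, then the squat white jar's lid, then the banding wheel's plate, where it finished still pointing. The fingertips were about 25 mm over each and stayed there two seconds or slightly more. All travel between them was at 0.30 m or higher, and the job was handed in at about 17 s.

**Contact:** The wrist force readings stayed at noise level, under about 1.5 N. By eye, the last scene picture shows every pot, jar and tool where it stood at the start.

**Position checks:** The measured fingertip positions were within about 1 mm of the targets I aimed for. The wrist camera agreed with the fixed cameras on the vase mouth and the jar lid.

**Disagreement:** For the plate centre, the views differed by up to 6 mm in y: the wrist camera gave −0.3495, the top camera −0.3464, and the top and scene cameras together −0.3436. I aimed between the wrist and top values and ended at −0.3486, so the pointing there may be off by a few millimetres.

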